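# Present the seed dish to the seed canister

### The job

Get the big seed ready to be rolled into the canister: lay the upright open canister on its side in the wooden V cradle with its mouth toward the seed dish, and let go of it (lay it down, do not drop it). Then lift the dish by its bail handle and turn it about a quarter turn so that its pouring lip points straight into the canister's mouth, at the height of the mouth's middle and about 2 cm short of it, always keeping the dish level and the seed resting in its middle. Finish while holding the dish there, still and clear of the bench, and leave the other things where they stand.

Things in the scene. Friction and masses are not known exactly. Their poses are not given: they have to be found in the camera images.
- canister_mid (a point): Centre of the canister, a plain aluminium tube closed at the foot and open at the top: 50 mm outer diameter, 170 mm long, wall 3 mm, 160 g. It starts standing upright on its foot, mouth up, on the robot's left. This point lies on its axis, 85 mm from either end; z points along the axis from foot to mouth.
- canister_mouth (a point): Centre of the canister's open mouth, on the axis at its rim (44 mm bore); z points out of the mouth.
- cradle_axis (a point): Fixed wooden cradle on the robot's right: 90-degree V trough 80 mm long, on a 100 x 100 mm foot. Point over its middle, 80 mm above the bench, where the lying canister's axis runs; the V's upper edges are 76 mm high, 70 mm apart. x points along the trough toward the dish's side (the robot's left), where the mouth must point. Well placed: canister's middle 0 to 45 mm along x from here.
- dish_grip (a point): Centre of the wooden grip on the dish's bail handle: a bar 14 mm wide (along x), 64 mm long (along y), 18 mm high, 108 mm above the dish's underside, straight over the dish's middle, and clear of the seed by 63 mm. The dish has the same axes. The whole dish weighs 260 g.
- dish_floor (a point): Middle of the dish's floor, 8 mm above its underside. Round steel pan, 144 mm across, rim 30 mm high, floor rising 8 degrees to a radius of 40 mm, then 30 degrees to the rim; bail handle over it along y. z is up; x points to the pouring lip. It starts on the bench between canister and cradle, lip pointing away from the robot.
- dish_lip (a point): Tip of the pouring lip, a 36 mm wide flat spout on the rim: 92 mm from the dish's middle along the dish's x, 31 mm above its underside.
- seed_center (a point): Centre of the seed, a brown ball 28 mm in diameter, 14 g, loose in the middle of the dish; its centre sits 14 mm over the middle of the dish's floor.
- seedling_a_mid (a point): Bystander: black pot 90 mm wide, 85 mm high with leaves up to 160 mm, at the back; this point is halfway up the pot.
- seedling_b_mid (a point): Bystander: another such pot, on the near side of the bench before the robot; this point is halfway up the pot.
- clay_pot_mid (a point): Bystander: empty terracotta pot, 74 mm wide, 62 mm high, behind the canister; this point is halfway up.
- dibber_mid (a point): Bystander: T-handled wooden dibber lying along x on the bench, 170 mm long with an 80 mm cross handle, 22 mm high; this point is in its middle.
Not all that is in view belongs to the job. What is shaped like the part that bears canister_mid but black or orange is not meant.

How it is judged:
By the outcome, as a careful person would: the job done as asked, in the order asked, and still so for the second after the job is handed in, while the arm keeps its last pose, push and grip.
It also fails if it takes over 69 s, if anything falls off the work surface, if the arm or the gripper's body presses on something with over 40 N, if the wrist force passes 120 N, or if a joint passes its speed limit or range.

### The arm

A 6-joint arm with a two-finger parallel gripper is mounted at the origin on the work surface. World frame = base frame: x ahead of the robot, y to its left, z up, the work surface at z = 0. Lengths are in m, angles in degrees, forces in N, time in s.
With the tool pointing down it reaches from about 0.4 to 0.825 m from the base axis. Payload 7 kg.
Tool frame: the origin (TCP) lies midway between the tips of the shut fingers; the grasp point (between the pads) lies r.pinch_z behind it (r.pinch_z is the distance from the TCP to the grasp point, in m); z points along the fingers, y is the line along which they close (so a half turn about z gives the same grasp; the last joint's range is limited). The gripper opens to 88 mm and grips with 3 to 60 N. Pads are 19 mm wide; open, the fingers measure 130 mm over their backs; the gripper's body (78 mm by 193 mm) begins 47 mm behind the grasp point.
Start: joints at [-49.211, 20.546, 0.682, 0, -70.136, -16.507], TCP at [0.278, -0.615, 0.227] pointing down, gripper open.
Joint ranges: [-176.03, 176.03], [-82.01, 121.73], [-58.28, 71.71], [-173.87, 95.51], [-174.79, -0.11], [-173.66, 173.66]. Speed limits (degrees/s): [136.94, 136.94, 172.46, 180, 180, 180].

### API

Orientations are given as [roll, pitch, yaw] about the fixed x, y, z axes, in that order (R = Rz(yaw) Ry(pitch) Rx(roll)).
In Python, from plant import r, optics, job gives the robot as it stands.
- The arm moves only by the shell command python3 -m crank 'ROWS' [FORCE]. ROWS is JSON, a list of rows, each an object with "xyz": the shift along the tool's x, y, z in units of 30 mm (1.0 is 30 mm), a list of three; "delta_rot": the turn, a rotation vector about the tool's x, y, z in degrees, a list of three; "claw": the closure, from 0 (fully open) to 1 (shut). A call has 1 to 20 rows; each row is the pose to reach, as a shift and turn from the pose commanded when the call began, along the tool's axes at that moment; what a row does not reach only later rows make up. A row lasts 1/8 s, in which the tool goes at most 62.5 mm and 10.7 degrees, less where a joint would pass 70% of its speed; a pose out of reach is approached as far as the arm can. A call with a gripper value outside its range is refused whole. The fingers move at their own pace and stop on an object; FORCE is the grip in N (left out, the last holds). Time passes only in rows, so rows that repeat a pose let the fingers close. It gives the time, the measured TCP pose, the force, the opening and the grip force at its end, in the units of the state.
- r.get_state(): the state, without advancing time (a new reading comes with each control period).
- optics.capture(name): name is "scene" or "top" or "wrist"; returns a dict with "img" (480x640x3 uint8, blue, green, red), "fovy" (degrees; the focal length in pixels is half the picture's height over the tangent of half this angle, whatever the lens; pixels are square), "cx", "cy" (the principal point, pixels), "eye" and "rotation" of the camera in the world; the wrist camera has in their place "hand_eye" (4x4, takes a point from camera to tool coordinates, whose origin is the TCP and whose axes are the flange's). Camera axes: x right, y up, looking along -z (the intrinsics and any distortion apply to the point x, -y, -z); pixel columns grow to the right and rows downward; lengths in m; the calibration is good to about 2 mm. The wrist camera is an equidistant fisheye: a pixel r from the principal point sees the ray r / f radians off the axis. A picture is of the moment at which its call begins: read the wrist's pose just before it. There is no depth.
- job.close_job(): hands the job in; it is judged then, once.
The state is a dict: "time_s": time; "joints": joint angles; "qd": joint speeds; "joint_torque": joint torques, N m; "tcp_pos": TCP position; "eef_rot": TCP orientation; "contact_force": force on the tool from outside, world axes, zero at the start; "moment": the same for the moment, N m; "gripper_width": finger opening in m; "gripper_force": force on a finger pad.
Only numpy, scipy, OpenCV 4.12 (cv2) and the standard library are available. Lean on these libraries where they do the work, as an engineer would, in place of code of your own. Each camera call takes 0.05 s, during which the arm holds its last target. There are 200 camera calls.

## Working session

There is one attempt and no reset: what is moved stays moved. The work goes in short steps, Python scripts to look and compute and a shell command to move; the robot and the scene stay as the last step left them, time stands still between calls to the robot, and variables do not carry over. Pictures are saved under pics/ and viewed, at most 13 in all, crops included, and the job is handed in when it is done.

```bash
ls; mkdir -p pics; python3 - <<'E'
from plant import r,optics,job
import cv2,numpy as np
print(r.get_state(), r.pinch_z)
for n in("scene","top","wrist"):
    c=optics.capture(n); cv2.imwrite(f"pics/{n}0.png",c["img"]); print(n,{k:(np.round(v,4).tolist() if not isinstance(v,str) else v) for k,v in c.items() if k!="img"})
E
```

```text
pics
{'time_s': 0.0, 'joints': array([-4.92111834e+01,  2.05917341e+01,  6.33168097e-01, -1.83108814e-02,
       -7.01368101e+01, -1.65104604e+01]), 'qd': array([ 0.03736268,  0.00450638, -0.04152388, -0.0837819 ,  0.06304268,
        0.09962425]), 'joint_torque': array([ 8.46180901e-04, -5.82716203e+01,  2.93065381e+01,  6.99698389e+00,
        6.93502690e-03, -1.27570288e-04]), 'tcp_pos': array([ 0.27733659, -0.61484901,  0.22562042]), 'eef_rot': array([ 1.79903664e+02, -1.06037407e-02, -1.55727871e+02]), 'contact_force': array([-0.47801352,  0.08764652, -0.29120083]), 'moment': array([ 0.08165162, -0.00861885, -0.02226142]), 'gripper_force': 0.0, 'gripper_width': 0.08741927984480548} 0.0188
scene {'fovy': 54.1798, 'cx': 315.901, 'cy': 243.9253, 'eye': [1.0182, -0.4358, 0.7138], 'rotation': [46.0126, -1.1322, 41.7782]}
top {'fovy': 55.8676, 'cx': 316.6023, 'cy': 235.7003, 'eye': [0.4476, 0.0693, 0.9281], 'rotation': [9.9181, -1.0802, -90.8586]}
wrist {'fovy': 65.7065, 'cx': 319.9727, 'cy': 237.7622, 'hand_eye': [[0.0001, 0.9698, 0.244, 0.0658], [1.0, -0.0003, 0.001, -0.0002], [0.0011, 0.244, -0.9698, -0.1595], [0.0, 0.0, 0.0, 1.0]]}
```

View pics/scene0.png

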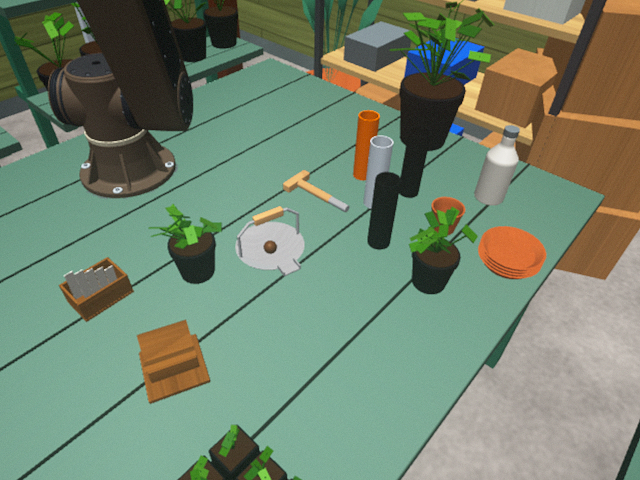

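View pics/top0.png

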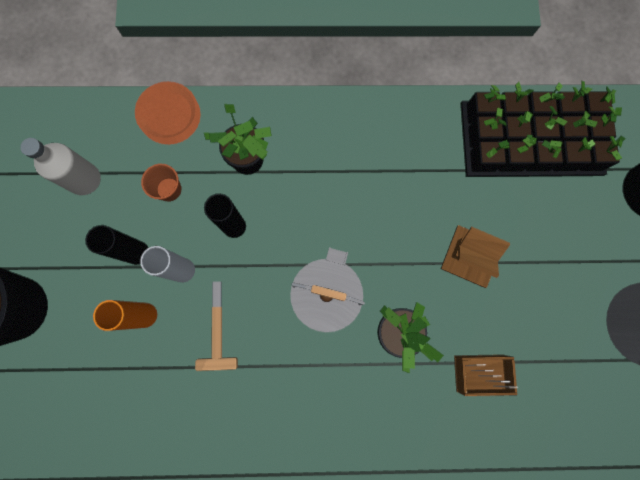

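Top view (mouth pixels): the candidates are the bare aluminium tube (155,262), the black tubes (102,240) and (219,207), and the orange tube (109,316). I choose the aluminium one. Dish at (327,295) with its lip at (336,257), cradle at (475,257), dibber at (216,325). Next is a close crop to check.

```bash
cat > h.py <<'E'
import numpy as np,cv2
from scipy.spatial.transform import Rotation as R
from plant import r,optics,job
def cap(n):
    s=r.get_state(); c=optics.capture(n); c["s"]=s; c["n"]=n
    return c
def pose(s):
    return np.array(s["tcp_pos"]),R.from_euler("xyz",s["eef_rot"],degrees=True).as_matrix()
def ray(c,u,v):
    f=240/np.tan(np.radians(c["fovy"])/2); a=(u-c["cx"])/f; b=(v-c["cy"])/f
    if c["n"]=="wrist":
        t=np.hypot(a,b); k=np.sin(t)/t if t>1e-9 else 1
        d=np.array([a*k,-b*k,-np.cos(t)]); p,T=pose(c["s"]); H=np.array(c["hand_eye"])
        return p+T@H[:3,3], T@H[:3,:3]@d
    return np.array(c["eye"]), R.from_euler("xyz",c["rotation"],degrees=True).as_matrix()@np.array([a,-b,-1.])
def onz(c,u,v,z):
    o,d=ray(c,u,v); return o+d*(z-o[2])/d[2]
def cross(c1,p1,c2,p2):
    o1,d1=ray(c1,*p1);o2,d2=ray(c2,*p2)
    s=np.linalg.lstsq(np.c_[d1,-d2],o2-o1,rcond=None)[0]
    a,b=o1+s[0]*d1,o2+s[1]*d2; return (a+b)/2,np.linalg.norm(a-b)
E
python3 - <<'E'
from h import *
t=cap("top"); i=t["img"]; s=cap("scene"); j=s["img"]
def crop(i,x,y,w=133,h=100): return cv2.resize(i[y:y+h,x:x+w],(400,300),interpolation=cv2.INTER_CUBIC)
m=np.vstack([np.hstack([crop(i,95,215),crop(i,410,210)]),np.hstack([crop(i,265,240),crop(j,110,300)])])
cv2.imwrite("pics/m1.png",m)
np.set_printoptions(precision=4,suppress=True)
print("mouth",onz(t,155,262,.17),cross(t,(155,262),s,(380,143)))
print("cradle",onz(t,475,257,.05)); print("dish",onz(t,327,295,.03),"lip",onz(t,337,256,.031),"grip",onz(t,329,293,.117))
E
```

```text
mouth [0.5384 0.324  0.17  ] (array([0.5391, 0.3257, 0.1655]), np.float64(0.00043554559217776404))
cradle [ 0.5547 -0.2604  0.05  ]
dish [0.4855 0.0314 0.03  ] lip [0.5625 0.0099 0.031 ] grip [0.4853 0.0314 0.117 ]
```

View pics/m1.png

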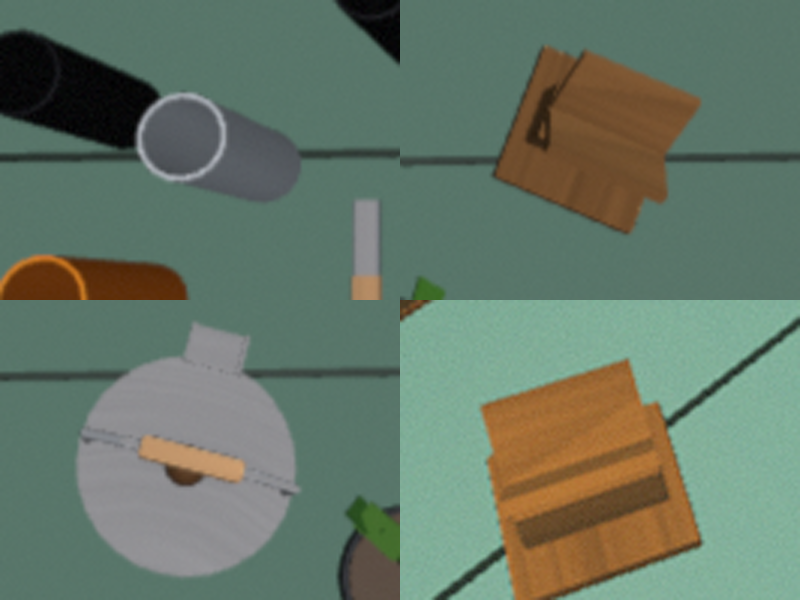

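The crop confirms the bare aluminium tube: mouth at crop (181,137), i.e. top px (155,261). The V trough's upper edges run from (585,52) to (700,98) and from (544,156) to (659,202) in the montage. The lip is at (218,348).

```bash
python3 - <<'E'
from h import *
np.set_printoptions(precision=4,suppress=True)
t=cap("top"); s=cap("scene")
q=lambda x,y,X,Y:((x+.5)/3-.5+X,(y+.5)/3-.5+Y)
A=[q(x-400,y,410,210) for x,y in((585,52),(700,98),(659,202),(544,156))]
P=np.array([onz(t,*a,.076) for a in A]); print("V",P,P.mean(0))
d=(P[0]-P[1]+P[3]-P[2]); print("az",np.degrees(np.arctan2(d[1],d[0])), "len",np.linalg.norm(P[0]-P[1]),np.linalg.norm(P[0]-P[3]))
print("far edge tri",cross(t,tuple((np.array(A[2])+A[3])/2),s,q(555,382-300,110,300)))
# canister mouth ring
i=t["img"][225:300,130:200].astype(int); m=(i.min(2)>150).astype(np.uint8)
pts=np.argwhere(m)[:,::-1].astype(np.float32); e=cv2.fitEllipse(cv2.convexHull(pts)); print(e,len(pts))
c=(e[0][0]+130,e[0][1]+225); print("mouth",onz(t,*c,.17), cross(t,c,s,(380.5,142.5)))
h=cv2.cvtColor(t["img"],cv2.COLOR_BGR2HSV)
b=t["img"].astype(int)
# dish grip: orange in region
m=((h[...,1]>90)&(h[...,0]<22)&(h[...,2]>150)).astype(np.uint8); m[:280]=0;m[305:]=0;m[:,:305]=0;m[:,355:]=0
r_=cv2.minAreaRect(np.argwhere(m)[:,::-1].astype(np.float32)); print(r_,"grip",onz(t,*r_[0],.117))
bx=cv2.boxPoints(r_); W=np.array([onz(t,*p,.117) for p in bx]); print(W)
print("dish circ",onz(t,*q(186,466-300,265,240),.03),"lip",onz(t,*q(220,332-300,265,240),.031))
for n,p in dict(b1=(102,240),b3=(219,207),or_=(109,316)).items(): print(n,onz(t,*p,.17))
print("seedB",onz(t,403,335,.085),"dib",onz(t,216,325,.02))
E
```

```text
V [[ 0.6099 -0.248   0.076 ]
 [ 0.579  -0.3199  0.076 ]
 [ 0.5129 -0.2879  0.076 ]
 [ 0.543  -0.2168  0.076 ]] [ 0.5612 -0.2681  0.076 ]
az 66.91629155668753 len 0.07827975351749483 0.07378542761348937
far edge tri (array([ 0.6128, -0.175 ,  0.1074]), np.float64(0.21706211707974582))
((25.02446937561035, 35.2304801940918), (27.319133758544922, 29.57796287536621), 48.68879699707031) 83
mouth [0.5414 0.3241 0.17  ] (array([0.5415, 0.3244, 0.1685]), np.float64(0.0004163295967155681))
((328.2768859863281, 292.4846496582031), (34.6437873840332, 7.1041693687438965), 15.255120277404785) grip [0.4863 0.0327 0.117 ]
[[0.4887 0.0641 0.117 ]
 [0.5008 0.0606 0.117 ]
 [0.4838 0.0013 0.117 ]
 [0.4718 0.0049 0.117 ]]
dish circ [0.4855 0.032  0.03  ] lip [0.5739 0.0077 0.031 ]
b1 [0.5768 0.4143 0.17  ]
b3 [0.6318 0.2195 0.17  ]
or_ [0.4506 0.3946 0.17  ]
seedB [ 0.4087 -0.1039  0.085 ] dib [0.4307 0.2498 0.02  ]
```

```bash
cat >> h.py <<'E'
np.set_printoptions(precision=4,suppress=True)
def Rt(az,dn,roll_az_y=None):
    """tool z at azimuth az, dn deg below horizontal; tool y horizontal at azimuth az+90"""
    a,b=np.radians([az,dn]); z=np.array([np.cos(a)*np.cos(b),np.sin(a)*np.cos(b),-np.sin(b)]); y=np.array([-np.sin(a),np.cos(a),0]); return np.c_[np.cross(y,z),y,z]
def go(grasp,T):
    """rows numbers to bring the grasp point to 'grasp' with orientation T"""
    s=r.get_state(); p,C=pose(s); tgt=np.array(grasp)+T[:,2]*r.pinch_z
    d=C.T@(tgt-p)/.03; w=R.from_matrix(C.T@T).as_rotvec(degrees=True)
    print("t",round(s["time_s"],2),"xyz",d.round(2),"rot",w.round(1),"rows>=",np.ceil(max(np.linalg.norm(d)*.03/.0625,np.linalg.norm(w)/10.7)),"tcp tgt",tgt)
E
python3 -c "
from h import *
go([.50,-.20,.38],Rt(68,90)); print(Rt(68,90))
go([.50,-.20,.38],Rt(60,45))"
```

```text
t 0.35 xyz [-12.45   9.57  -4.49] rot [  0.    0.  -43.7] rows>= 8.0 tcp tgt [ 0.5    -0.2     0.3612]
[[-0.3746 -0.9272  0.    ]
 [-0.9272  0.3746  0.    ]
 [-0.      0.     -1.    ]]
t 0.35 xyz [-12.81   9.83  -4.68] rot [-14.  -43.5 -33.8] rows>= 9.0 tcp tgt [ 0.5066 -0.1885  0.3667]
```

```bash
python3 -m crank '[{"xyz":[-4,3,-4.5],"delta_rot":[0,0,-15],"claw":0},{"xyz":[-12.4,9.6,-4.5],"delta_rot":[0,0,-43.7],"claw":0},{"xyz":[-12.4,9.6,-4.5],"delta_rot":[0,0,-43.7],"claw":0},{"xyz":[-12.4,9.6,-4.5],"delta_rot":[0,0,-43.7],"claw":0},{"xyz":[-12.4,9.6,-4.5],"delta_rot":[0,0,-43.7],"claw":0},{"xyz":[-12.4,9.6,-4.5],"delta_rot":[0,0,-43.7],"claw":0},{"xyz":[-12.4,9.6,-4.5],"delta_rot":[0,0,-43.7],"claw":0},{"xyz":[-12.4,9.6,-4.5],"delta_rot":[0,0,-43.7],"claw":0},{"xyz":[-12.4,9.6,-4.5],"delta_rot":[0,0,-43.7],"claw":0},{"xyz":[-12.4,9.6,-4.5],"delta_rot":[0,0,-43.7],"claw":0},{"xyz":[-12.4,9.6,-4.5],"delta_rot":[0,0,-43.7],"claw":0},{"xyz":[-12.4,9.6,-4.5],"delta_rot":[0,0,-43.7],"claw":0}]'; python3 -c "
from h import *
c=cap('wrist'); cv2.imwrite('pics/w1.png',c['img']); print(c['s']['tcp_pos'],c['s']['eef_rot'],c['s']['joints'])
go([.4714,.2029,.3],Rt(60,45)); go([.5414,.3241,.14],Rt(60,45))
"
```

```text
time_s: 1.85
tcp_pos: [0.4976, -0.2008, 0.3614]
eef_rot: [180.0, -0.0, -112.1]
contact_force: [-0.6, -0.9, -0.3]
gripper_width: 0.0879
gripper_force: 0.0
[ 0.4976 -0.2008  0.3614] [ 179.9796   -0.0073 -112.1214] [ -1.0295   3.9605  -3.419   -0.0005 -82.6421 -21.0918]
t 1.9 xyz [-12.57   5.82   2.49] rot [  3.1 -44.9   7.5] rows>= 7.0 tcp tgt [0.478  0.2144 0.2867]
t 1.9 xyz [-17.19   5.17   7.82] rot [  3.1 -44.9   7.5] rows>= 10.0 tcp tgt [0.548  0.3356 0.1267]
```

View pics/w1.png

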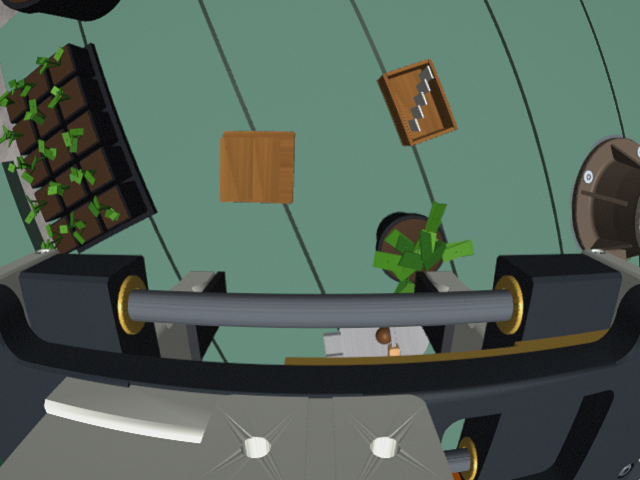

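Wrist view: the cradle is at (257,167), with the V running vertically in the picture. Seedling b is at (410,245), the dish at (375,340). I'll zoom in on the cradle.

```bash
python3 -c "
import cv2
i=cv2.imread('pics/w1.png')[120:215,205:310]; cv2.imwrite('pics/w1c.png',cv2.resize(i,None,fx=6,fy=6,interpolation=cv2.INTER_CUBIC))"
```

```text
(no output)
```

View pics/w1c.png

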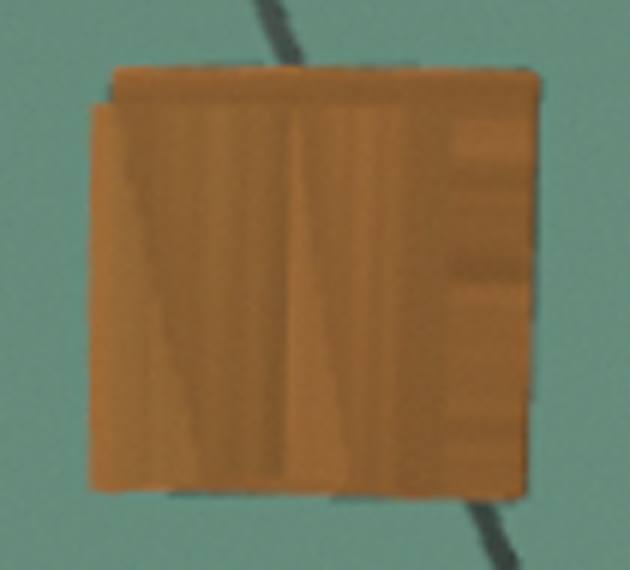

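```bash
python3 -m crank '[{"xyz":[-6,3,0],"delta_rot":[1,-15,2],"claw":0},{"xyz":[-12.5,5.8,1],"delta_rot":[3,-45,7.5],"claw":0},{"xyz":[-12.5,5.8,2],"delta_rot":[3,-45,7.5],"claw":0},{"xyz":[-12.5,5.8,2.5],"delta_rot":[3,-45,7.5],"claw":0},{"xyz":[-12.5,5.8,2.5],"delta_rot":[3,-45,7.5],"claw":0},{"xyz":[-12.5,5.8,2.5],"delta_rot":[3,-45,7.5],"claw":0},{"xyz":[-12.5,5.8,2.5],"delta_rot":[3,-45,7.5],"claw":0},{"xyz":[-12.5,5.8,2.5],"delta_rot":[3,-45,7.5],"claw":0},{"xyz":[-12.5,5.8,2.5],"delta_rot":[3,-45,7.5],"claw":0},{"xyz":[-12.5,5.8,2.5],"delta_rot":[3,-45,7.5],"claw":0},{"xyz":[-12.5,5.8,2.5],"delta_rot":[3,-45,7.5],"claw":0}]' 55; python3 -c "
from h import *
c=cap('wrist'); cv2.imwrite('pics/w2.png',c['img']); print(c['s']['tcp_pos'],c['s']['eef_rot'],c['s']['joints'])
go([.5414,.3241,.14],Rt(60,45))
"
```

```text
time_s: 3.28
tcp_pos: [0.4783, 0.2117, 0.2868]
eef_rot: [179.9, 45.1, -120.1]
contact_force: [1.2, -0.5, 0.4]
gripper_width: 0.088
gripper_force: 0.0
[0.4783 0.2117 0.2868] [ 179.8764   45.0744 -120.1334] [ 22.225  -10.0231 -25.1431 -39.0125 -43.6005 -30.997 ]
t 3.33 xyz [0.43 0.04 7.12] rot [ 0.   0.1 -0.1] rows>= 4.0 tcp tgt [0.548  0.3356 0.1267]
```

The zoom shows the valley line of the V from (290,104) to (287,490), with the left upper edge at x≈92. I'll cast those points and use the close view for the canister mouth.

```bash
python3 -c "
from h import *
c=optics.capture('wrist'); c['n']='wrist'
c['s']=dict(tcp_pos=[.4976,-.2008,.3614],eef_rot=[179.9796,-.0073,-112.1214])
q=lambda x,y:((x+.5)/6-.5+205,(y+.5)/6-.5+120)
V=[onz(c,*q(290,104),.0446),onz(c,*q(287,490),.0446)]; d=V[1]-V[0]; print('valley',V,np.degrees(np.arctan2(d[1],d[0])))
E=[onz(c,*q(92,104),.076),onz(c,*q(92,490),.076)]; d=E[1]-E[0];print('edge',E,np.degrees(np.arctan2(d[1],d[0])),np.linalg.norm(d))
n=np.array([np.sin(np.radians(67)),-np.cos(np.radians(67)),0]); u=np.array([np.cos(np.radians(67)),np.sin(np.radians(67)),0])
print('lat: valley',[v@n for v in V],'edge',[e@n for e in E],'along',[e@u for e in E], 'top est',np.array([.5612,-.2681,0])@n,np.array([.5612,-.2681,0])@u)
"
```

```text
valley [array([ 0.5478, -0.3056,  0.0446]), array([ 0.5816, -0.2288,  0.0446])] 66.19783198541106
edge [array([ 0.5803, -0.3196,  0.076 ]), array([ 0.6125, -0.247 ,  0.076 ])] 66.01468943734815 0.07940717083779665
lat: valley [np.float64(0.623612146197993), np.float64(0.6247865443510782)] edge [np.float64(0.6590008883740597), np.float64(0.6603663793141221)] along [np.float64(-0.06744879949471723), np.float64(0.011946629938944964)] top est 0.6213423393054839 -0.02750904190241884
```

View pics/w2.png

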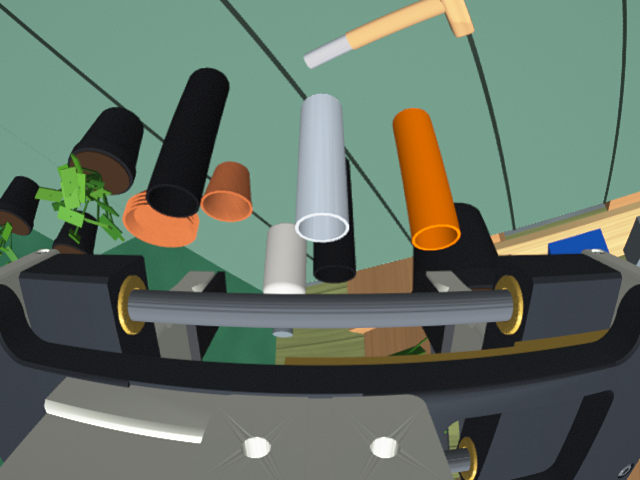

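Wrist view: the aluminium tube's mouth is at (322,227), centred between the fingers. The orange tube (436,237) and the black tubes (175,195) and (335,270) are clear to the sides. Going in.

```bash
python3 -m crank '[{"xyz":[0.4,0.05,2],"delta_rot":[0,0,0],"claw":0},{"xyz":[0.4,0.05,3.5],"delta_rot":[0,0,0],"claw":0},{"xyz":[0.4,0.05,5],"delta_rot":[0,0,0],"claw":0},{"xyz":[0.4,0.05,6],"delta_rot":[0,0,0],"claw":0},{"xyz":[0.4,0.05,6.6],"delta_rot":[0,0,0],"claw":0},{"xyz":[0.4,0.05,7.1],"delta_rot":[0,0,0],"claw":0},{"xyz":[0.4,0.05,7.1],"delta_rot":[0,0,0],"claw":0},{"xyz":[0.4,0.05,7.1],"delta_rot":[0,0,0],"claw":0}]' 55; python3 -c "
from h import *
go([.5414,.3241,.14],Rt(60,45)); c=cap('wrist'); cv2.imwrite('pics/w3.png',c['img'])"
```

```text
time_s: 4.38
tcp_pos: [0.547, 0.337, 0.1285]
eef_rot: [179.9, 45.1, -120.0]
contact_force: [-0.8, 0.4, 0.8]
gripper_width: 0.0876
gripper_force: 0.0
t 4.38 xyz [ 0.06 -0.05  0.03] rot [0.1 0.1 0. ] rows>= 1.0 tcp tgt [0.548  0.3356 0.1267]
```

View pics/w3.png

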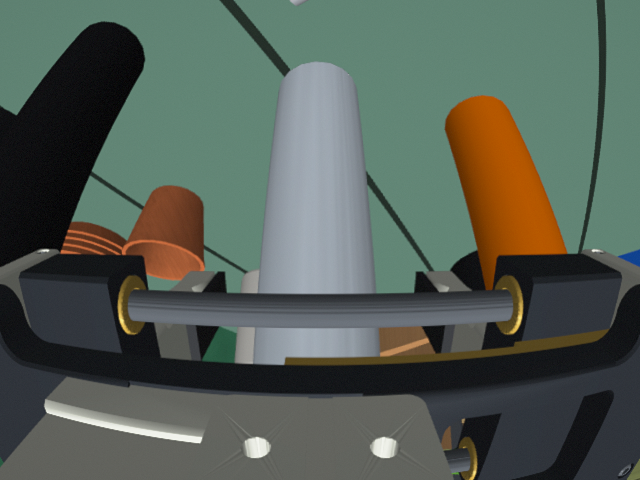

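The tube is centred between the fingers (column 318). Closing and lifting.

```bash
python3 -m crank '[{"xyz":[0,0,0],"delta_rot":[0,0,0],"claw":1},{"xyz":[0,0,0],"delta_rot":[0,0,0],"claw":1},{"xyz":[0,0,0],"delta_rot":[0,0,0],"claw":1},{"xyz":[0,0,0],"delta_rot":[0,0,0],"claw":1},{"xyz":[0,0,0],"delta_rot":[0,0,0],"claw":1},{"xyz":[-0.2,0,-0.2],"delta_rot":[0,0,0],"claw":1},{"xyz":[-0.8,0,-0.8],"delta_rot":[0,0,0],"claw":1},{"xyz":[-1.6,0,-1.6],"delta_rot":[0,0,0],"claw":1},{"xyz":[-2.5,0,-2.5],"delta_rot":[0,0,0],"claw":1},{"xyz":[-3.2,0,-3.2],"delta_rot":[0,0,0],"claw":1},{"xyz":[-3.5,0,-3.5],"delta_rot":[0,0,0],"claw":1},{"xyz":[-3.5,0,-3.5],"delta_rot":[0,0,0],"claw":1}]' 55; python3 -c "
from h import *
print(r.get_state()['joints'])
az=66.4;u=np.array([np.cos(np.radians(az)),np.sin(np.radians(az)),0]);c=np.array([.5640,-.2695,.08])
g=c+u*(.025+.055); print(g)
T=Rt(az,135)
go(g+[0,0,.15],T); go(g+[0,0,.15],Rt(az,90)); go([.6,.08,.33],Rt(az,90)); go([.5,.1,.38],Rt(az,90))"
```

```text
time_s: 5.92
tcp_pos: [0.5467, 0.3372, 0.2761]
eef_rot: [179.9, 45.1, -120.0]
contact_force: [0.3, -0.2, -2.9]
gripper_width: 0.0498
gripper_force: 55.0
[ 36.3368  -0.3907 -20.4619 -33.0598 -31.7442 -43.8009]
[ 0.596  -0.1962  0.08  ]
t 5.92 xyz [ 12.01 -10.33  -9.27] rot [ 0.1 90.  -7. ] rows>= 9.0 tcp tgt [ 0.5907 -0.2084  0.2167]
t 5.92 xyz [ 11.83 -10.28  -8.83] rot [-2.4 45.  -6. ] rows>= 9.0 tcp tgt [ 0.596  -0.1962  0.2112]
t 5.92 xyz [ 3.79 -5.81 -5.47] rot [-2.4 45.  -6. ] rows>= 5.0 tcp tgt [0.6    0.08   0.3112]
t 5.92 xyz [ 3.38 -2.58 -7.41] rot [-2.4 45.  -6. ] rows>= 5.0 tcp tgt [0.5    0.1    0.3612]
```

```bash
python3 -m crank '[{"xyz":[-0.4,-0.2,-0.8],"delta_rot":[0,0,0],"claw":1},{"xyz":[-0.3,-0.6,-2.2],"delta_rot":[0,3,0],"claw":1},{"xyz":[0.4,-1,-3.5],"delta_rot":[0,9,-1],"claw":1},{"xyz":[1,-1.5,-4.7],"delta_rot":[-1,17,-2],"claw":1},{"xyz":[1.8,-2,-5.7],"delta_rot":[-1.5,25,-3],"claw":1},{"xyz":[2.5,-2.4,-6.6],"delta_rot":[-2,33,-4],"claw":1},{"xyz":[3.1,-2.6,-7.2],"delta_rot":[-2.4,40,-5],"claw":1},{"xyz":[3.4,-2.6,-7.4],"delta_rot":[-2.4,45,-6],"claw":1},{"xyz":[3.4,-2.6,-7.4],"delta_rot":[-2.4,45,-6],"claw":1},{"xyz":[3.4,-2.6,-7.4],"delta_rot":[-2.4,45,-6],"claw":1}]'; python3 -c "
from h import *
print(r.get_state()['joints'])
az=66.4;u=np.array([np.cos(np.radians(az)),np.sin(np.radians(az)),0]);c=np.array([.5640,-.2695,.08])
g=c+u*(.025+.055)
go(g+[0,0,.12],Rt(az,135))"
```

```text
time_s: 7.18
tcp_pos: [0.5005, 0.1, 0.3595]
eef_rot: [179.9, 0.1, -113.6]
contact_force: [0.5, 0.2, -2.1]
gripper_width: 0.0497
gripper_force: 55.0
[ 33.2524   1.3268  -6.3847  -0.1483 -82.2777 -56.8147]
t 7.17 xyz [ 8.23 -6.88  5.73] rot [ 0.1 45.1  0.1] rows>= 6.0 tcp tgt [ 0.5907 -0.2084  0.1867]
```

```bash
python3 -m crank '[{"xyz":[0.6,-0.7,0],"delta_rot":[0,2,0],"claw":1},{"xyz":[1.8,-1.7,0.2],"delta_rot":[0,7,0],"claw":1},{"xyz":[3.2,-3,0.8],"delta_rot":[0,14,0],"claw":1},{"xyz":[4.6,-4.3,1.7],"delta_rot":[0,22,0],"claw":1},{"xyz":[6,-5.5,2.8],"delta_rot":[0,30,0],"claw":1},{"xyz":[7.2,-6.3,4],"delta_rot":[0,37,0],"claw":1},{"xyz":[8,-6.8,5.1],"delta_rot":[0,43,0],"claw":1},{"xyz":[8.2,-6.9,5.7],"delta_rot":[0,45,0],"claw":1},{"xyz":[8.2,-6.9,5.7],"delta_rot":[0,45,0],"claw":1},{"xyz":[8.2,-6.9,5.7],"delta_rot":[0,45,0],"claw":1}]'; python3 -c "
from h import *
print(r.get_state()['joints'])
az=66.4;u=np.array([np.cos(np.radians(az)),np.sin(np.radians(az)),0]);c=np.array([.5640,-.2695,.08])
g=c+u*(.025+.055)
go(g+[0,0,.02],Rt(az,135)); go(g,Rt(az,135))
for n in('top','scene','wrist'): C=cap(n); cv2.imwrite(f'pics/{n}5.png',C['img'])
a=cv2.imread('pics/top5.png')[140:380,320:640];b=cv2.imread('pics/scene5.png')[150:390,60:380];
cv2.imwrite('pics/m5.png',np.vstack([cv2.resize(np.hstack([a,b]),(800,300)),cv2.resize(cv2.imread('pics/wrist5.png')[0:240],(800,300))]))"
```

```text
time_s: 8.43
tcp_pos: [0.5928, -0.208, 0.1913]
eef_rot: [-179.8, -44.8, -113.7]
contact_force: [0.1, 0.6, -0.5]
gripper_width: 0.0495
gripper_force: 55.0
[ 16.1472  28.5771 -18.5891  33.7846 -77.5478 -57.7465]
t 8.43 xyz [-2.43  0.07  2.5 ] rot [-0.1  0.2 -0.1] rows>= 2.0 tcp tgt [ 0.5907 -0.2084  0.0867]
t 8.43 xyz [-2.9   0.07  2.98] rot [-0.1  0.2 -0.1] rows>= 2.0 tcp tgt [ 0.5907 -0.2084  0.0667]
```

View pics/m5.png

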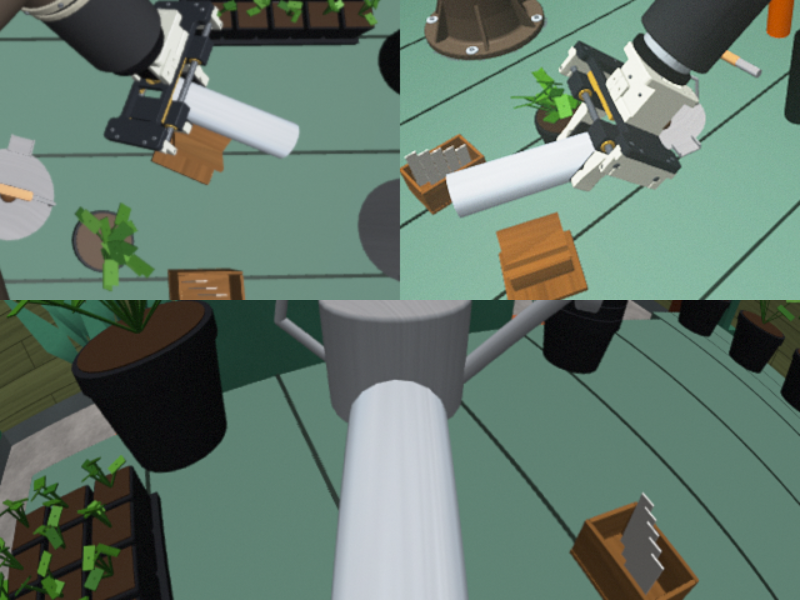

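The canister lies roughly horizontal in the gripper above the V, mouth toward the dish. Foot end at montage (290,140) in the top view and (455,195) in the scene view. Lowering.

```bash
python3 -c "
from h import *
t=cap('top');s=cap('scene'); print(cross(t,(549,252),s,(104,306)))"
python3 -m crank '[{"xyz":[-0.4,0.07,0.4],"delta_rot":[0,0,0],"claw":1},{"xyz":[-1,0.07,1],"delta_rot":[0,0,0],"claw":1},{"xyz":[-1.6,0.07,1.6],"delta_rot":[0,0,0],"claw":1},{"xyz":[-2.1,0.07,2.15],"delta_rot":[0,0,0],"claw":1},{"xyz":[-2.4,0.07,2.5],"delta_rot":[0,0,0],"claw":1},{"xyz":[-2.6,0.07,2.7],"delta_rot":[0,0,0],"claw":1},{"xyz":[-2.6,0.07,2.7],"delta_rot":[0,0,0],"claw":1},{"xyz":[-2.6,0.07,2.7],"delta_rot":[0,0,0],"claw":1}]'; python3 -c "
from h import *
az=66.4;u=np.array([np.cos(np.radians(az)),np.sin(np.radians(az)),0]);c=np.array([.5640,-.2695,.08])
g=c+u*(.025+.055)
go(g,Rt(az,135))"
```

```text
(array([ 0.5431, -0.3233,  0.2045]), np.float64(0.0022688690468871424))
time_s: 9.68
tcp_pos: [0.5895, -0.2097, 0.0776]
eef_rot: [-179.9, -44.9, -113.6]
contact_force: [0.0, 0.4, -1.0]
gripper_width: 0.0497
gripper_force: 55.0
t 9.68 xyz [-0.3  -0.02  0.22] rot [-0.   0.1 -0. ] rows>= 1.0 tcp tgt [ 0.5907 -0.2084  0.0667]
```

```bash
python3 -m crank '[{"xyz":[-0.1,0,0.06],"delta_rot":[0,0,0],"claw":1},{"xyz":[-0.15,0,0.11],"delta_rot":[0,0,0],"claw":1},{"xyz":[-0.2,0,0.15],"delta_rot":[0,0,0],"claw":1},{"xyz":[-0.25,-0.02,0.19],"delta_rot":[0,0,0],"claw":1},{"xyz":[-0.28,-0.02,0.21],"delta_rot":[0,0,0],"claw":1},{"xyz":[-0.28,-0.02,0.21],"delta_rot":[0,0,0],"claw":1}]'; python3 -c "
from h import *
az=66.4;u=np.array([np.cos(np.radians(az)),np.sin(np.radians(az)),0]);c=np.array([.5640,-.2695,.08])
g=c+u*(.025+.055)
print(r.get_state()['moment']);go(g,Rt(az,135))"
```

```text
time_s: 10.42
tcp_pos: [0.5897, -0.2089, 0.0672]
eef_rot: [180.0, -45.1, -113.6]
contact_force: [-3.6, 3.3, 5.4]
gripper_width: 0.0496
gripper_force: 54.9
[ 1.5127  0.5227 -1.2961]
t 10.43 xyz [-0.03 -0.03 -0.01] rot [ 0.  -0.1  0. ] rows>= 1.0 tcp tgt [ 0.5907 -0.2084  0.0667]
```

Contact with a slight sideways push. I'll ease about 1 mm along +y and a touch lower, then release.

```bash
python3 -m crank '[{"xyz":[0,0.04,0],"delta_rot":[0,0,0],"claw":1},{"xyz":[-0.02,0.05,0.02],"delta_rot":[0,0,0],"claw":1},{"xyz":[-0.02,0.05,0.02],"delta_rot":[0,0,0],"claw":1}]' 15;  python3 -m crank '[{"xyz":[0,0,0],"delta_rot":[0,0,0],"claw":0.38},{"xyz":[0,0,0],"delta_rot":[0,0,0],"claw":0.3},{"xyz":[0,0,0],"delta_rot":[0,0,0],"claw":0},{"xyz":[0,0,0],"delta_rot":[0,0,0],"claw":0},{"xyz":[0,0,0],"delta_rot":[0,0,0],"claw":0},{"xyz":[0,0,0],"delta_rot":[0,0,0],"claw":0}]'; python3 -c "
from h import *
c=cap('wrist'); cv2.imwrite('pics/w6.png',c['img']);
go([.486,.0325,.26],Rt(-15.7-270-0,90)); go([.486,.0325,.26],Rt(74.3,90))"
```

```text
time_s: 10.8
tcp_pos: [0.5897, -0.2081, 0.0661]
eef_rot: [-179.9, -45.0, -113.6]
contact_force: [3.2, -3.1, 4.0]
gripper_width: 0.0499
gripper_force: 15.0
time_s: 11.55
tcp_pos: [0.5887, -0.2081, 0.0657]
eef_rot: [180.0, -45.0, -113.6]
contact_force: [0.7, -0.3, -0.5]
gripper_width: 0.0869
gripper_force: 0.0
t 11.6 xyz [-0.1   6.35 -8.36] rot [  3.1 -44.9  -7.5] rows>= 6.0 tcp tgt [0.486  0.0325 0.2412]
t 11.6 xyz [-0.1   6.35 -8.36] rot [  3.1 -44.9  -7.5] rows>= 6.0 tcp tgt [0.486  0.0325 0.2412]
```

```bash
python3 -m crank '[{"xyz":[0,0,-0.8],"delta_rot":[0,0,0],"claw":0},{"xyz":[0,0,-2],"delta_rot":[0,0,0],"claw":0},{"xyz":[0,0,-3.5],"delta_rot":[0,0,0],"claw":0},{"xyz":[0,0.5,-5.5],"delta_rot":[0,-5,0],"claw":0},{"xyz":[0,2.5,-7.5],"delta_rot":[1,-15,-2],"claw":0},{"xyz":[0,4.5,-8.5],"delta_rot":[2,-25,-4],"claw":0},{"xyz":[0,6,-8.4],"delta_rot":[3,-35,-6],"claw":0},{"xyz":[-0.1,6.35,-8.4],"delta_rot":[3,-45,-7.5],"claw":0},{"xyz":[-0.1,6.35,-8.4],"delta_rot":[3,-45,-7.5],"claw":0},{"xyz":[-0.1,6.35,-8.4],"delta_rot":[3,-45,-7.5],"claw":0},{"xyz":[-0.1,6.35,-8.4],"delta_rot":[3,-45,-7.5],"claw":0}]'; python3 -c "
from h import *
for n in('top','scene','wrist'): C=cap(n); cv2.imwrite(f'pics/{n}7.png',C['img'])
print(C['s']['joints'])
a=cv2.imread('pics/top7.png')[140:320,380:620];b=cv2.imread('pics/scene7.png')[250:430,80:320];
cv2.imwrite('pics/m7.png',np.vstack([cv2.resize(np.hstack([a,b]),(800,300)),cv2.resize(cv2.imread('pics/wrist7.png'),(400,300)).repeat(1,1) if 0 else np.hstack([cv2.resize(cv2.imread('pics/wrist7.png'),(400,300)),cv2.resize(cv2.imread('pics/wrist7.png')[240:380,220:407],(400,300))])]))
go([.486,.0325,.108],Rt(74.3,90))"
```

```text
time_s: 12.98
tcp_pos: [0.4867, 0.0333, 0.241]
eef_rot: [179.8, -0.0, -105.7]
contact_force: [-0.6, 0.1, 0.4]
gripper_width: 0.0877
gripper_force: 0.0
[ 26.9902   2.2122 -20.7282  -0.1302 -67.2363 -42.6472]
t 13.12 xyz [ 0.04 -0.01  5.06] rot [ 0.2 -0.  -0. ] rows>= 3.0 tcp tgt [0.486  0.0325 0.0892]
```

View pics/m7.png

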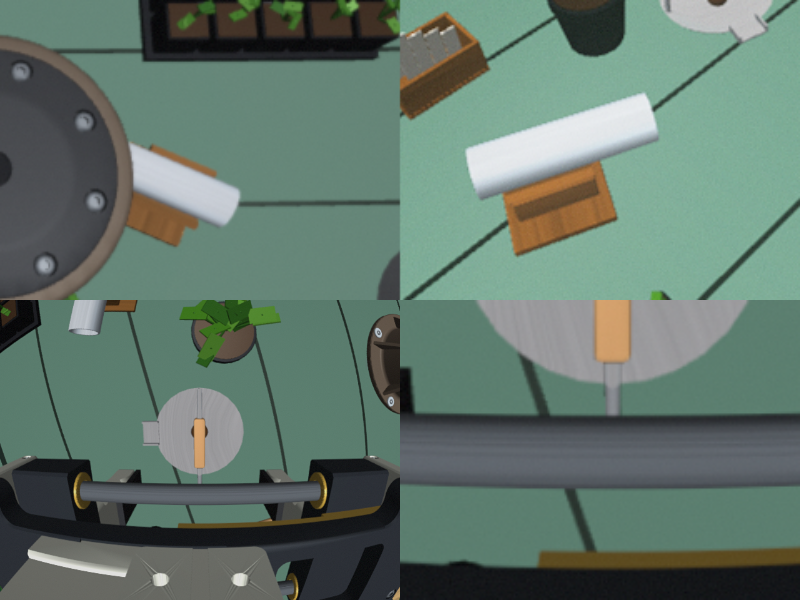

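Montage: the canister lies in the V. Scene view: its mouth end is at (648,118) and its foot at (474,172). Wrist view: the bail grip is centred at half-scale (199,442). I'll measure the grip and the lying canister.

```bash
python3 -c "
from h import *
w=optics.capture('wrist'); w['n']='wrist'; w['s']=r.get_state()
s=optics.capture('scene'); s['n']='scene'; t=optics.capture('top'); t['n']='top'
h=cv2.cvtColor(w['img'],cv2.COLOR_BGR2HSV); m=((h[...,1]>80)&(h[...,0]<25)&(h[...,2]>170)).astype(np.uint8); m[:170]=0;m[275:]=0;m[:,:290]=0;m[:,350:]=0
e=cv2.minAreaRect(np.argwhere(m)[:,::-1].astype(np.float32)); print(e); B=np.array([onz(w,*p,.117) for p in cv2.boxPoints(e)]); print(B,B.mean(0))
def can(c,x0,x1,y0,y1,th,zc,lo=0):
    k=c['img'][y0:y1,x0:x1].astype(int); m=((k.min(2)>th)&(k.max(2)-k.min(2)<30)).astype(np.uint8)
    n,l,st,_=cv2.connectedComponentsWithStats(m); i=1+st[1:,4].argmax(); e=cv2.minAreaRect(np.argwhere(l==i)[:,::-1].astype(np.float32)); bx=cv2.boxPoints(e)+[x0,y0]; print(c['n'],bx.round(0).tolist(),st[i,4])
    d=sorted(((np.linalg.norm(bx[i]-bx[(i+1)%4]),i) for i in range(4)))[:2]
    for _,i in d: q=(bx[i]+bx[(i+1)%4])/2; print(q, onz(c,*q,zc))
can(s,80,290,280,400,150,.085); can(t,440,560,200,290,130,.1); can(w,60,180,0,70,110,.08)
"
```

```text
((319.0, 229.5), (77.0, 16.0), 90.0)
[[0.4842 0.0013 0.117 ]
 [0.4724 0.0047 0.117 ]
 [0.4889 0.0645 0.117 ]
 [0.5013 0.061  0.117 ]] [0.4867 0.0329 0.117 ]
scene [[117.0, 339.0], [227.0, 304.0], [236.0, 331.0], [125.0, 366.0]] 3179
[120.8949 352.5079] [ 0.5338 -0.3265  0.085 ]
[231.5248 317.4985] [ 0.6079 -0.1674  0.085 ]
top [[449.0, 248.0], [458.0, 225.0], [526.0, 254.0], [516.0, 277.0]] 1632
[453.5517 236.3793] [ 0.5879 -0.2043  0.1   ]
[521.0173 265.2931] [ 0.5321 -0.3263  0.1   ]
wrist [[108.0, 52.0], [115.0, -6.0], [162.0, 0.0], [155.0, 58.0]] 2357
[138.6468  -2.7474] [ 0.5922 -0.2263  0.08  ]
[131.8276  55.215 ] [ 0.6115 -0.169   0.08  ]
```

```bash
python3 -m crank '[{"xyz":[0.03,0,1],"delta_rot":[0.2,0,0],"claw":0},{"xyz":[0.03,0,2.4],"delta_rot":[0.2,0,0],"claw":0},{"xyz":[0.03,0,3.7],"delta_rot":[0.2,0,0],"claw":0},{"xyz":[0.03,0,4.6],"delta_rot":[0.2,0,0],"claw":0},{"xyz":[0.03,0,5.05],"delta_rot":[0.2,0,0],"claw":0},{"xyz":[0.03,0,5.05],"delta_rot":[0.2,0,0],"claw":0},{"xyz":[0.03,0,5.05],"delta_rot":[0.2,0,0],"claw":0.4},{"xyz":[0.03,0,5.05],"delta_rot":[0.2,0,0],"claw":0.6},{"xyz":[0.03,0,5.05],"delta_rot":[0.2,0,0],"claw":0.75},{"xyz":[0.03,0,5.05],"delta_rot":[0.2,0,0],"claw":0.8},{"xyz":[0.03,0,5.05],"delta_rot":[0.2,0,0],"claw":1},{"xyz":[0.03,0,5.05],"delta_rot":[0.2,0,0],"claw":1},{"xyz":[0.03,0,5.05],"delta_rot":[0.2,0,0],"claw":1},{"xyz":[0.03,0,5.05],"delta_rot":[0.2,0,0],"claw":1}]' 20; python3 -c "
from h import *
print(r.get_state()['contact_force'])
go([.486,.0325,.108],Rt(74.3,90))"
```

```text
time_s: 15.02
tcp_pos: [0.4861, 0.0328, 0.0905]
eef_rot: [-179.9, 0.1, -105.7]
contact_force: [1.9, -0.3, -1.8]
gripper_width: 0.0138
gripper_force: 20.0
[ 1.8798 -0.2937 -1.8164]
t 15.03 xyz [ 0.01 -0.    0.04] rot [-0.1  0.1 -0. ] rows>= 1.0 tcp tgt [0.486  0.0325 0.0892]
```

```bash
python3 -m crank '[{"xyz":[0,0,0],"delta_rot":[0,0,0],"claw":1},{"xyz":[0,0,-0.05],"delta_rot":[0,0,0],"claw":1},{"xyz":[0,0,-0.2],"delta_rot":[0,0,0],"claw":1},{"xyz":[0,0,-0.45],"delta_rot":[0,0,0],"claw":1},{"xyz":[0,0,-0.8],"delta_rot":[0,0,0],"claw":1},{"xyz":[0,0,-1.2],"delta_rot":[0,0,0],"claw":1},{"xyz":[0,0,-1.6],"delta_rot":[0,0,0],"claw":1},{"xyz":[0,0,-2],"delta_rot":[0,0,0],"claw":1},{"xyz":[0,0,-2.35],"delta_rot":[0,0,0],"claw":1},{"xyz":[0,0,-2.65],"delta_rot":[0,0,0],"claw":1},{"xyz":[0,0,-2.85],"delta_rot":[0,0,0],"claw":1},{"xyz":[0,0,-2.95],"delta_rot":[0,0,0],"claw":1},{"xyz":[0,0,-3],"delta_rot":[0,0,0],"claw":1},{"xyz":[0,0,-3],"delta_rot":[0,0,0],"claw":1}]' 50; python3 -c "
from h import *
az=66.4;u=np.array([np.cos(np.radians(az)),np.sin(np.radians(az)),0]);M=np.array([.608,-.169,.08])
g=M+u*.16; g[2]=.197; go(g,Rt(74.3,90)); go(g,Rt(74.3-97.9,90))
for n in('scene','wrist'): C=cap(n); cv2.imwrite(f'pics/{n}8.png',C['img'])
a=cv2.imread('pics/scene8.png')[130:310,180:420]
cv2.imwrite('pics/m8.png',np.hstack([cv2.resize(a,(400,300)),cv2.resize(cv2.imread('pics/wrist8.png'),(400,300))]))"
```

```text
time_s: 16.77
tcp_pos: [0.4856, 0.0326, 0.1803]
eef_rot: [-179.9, 0.1, -105.7]
contact_force: [-0.5, 0.8, -2.2]
gripper_width: 0.0132
gripper_force: 50.0
t 16.77 xyz [ 0.08 -6.48  0.08] rot [-0.1  0.1 -0. ] rows>= 4.0 tcp tgt [ 0.6721 -0.0224  0.1782]
t 16.77 xyz [ 0.08 -6.48  0.08] rot [ 0.   0.1 97.9] rows>= 10.0 tcp tgt [ 0.6721 -0.0224  0.1782]
```

View pics/m8.png

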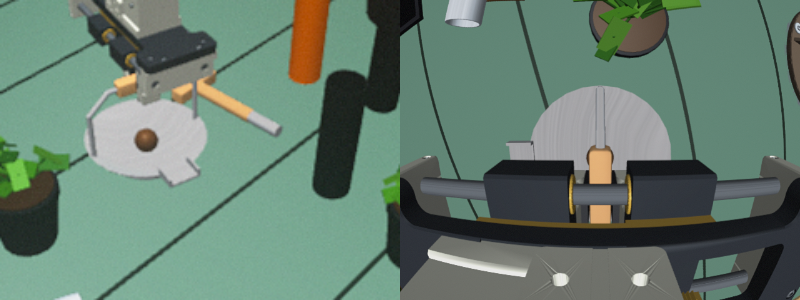

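The dish is lifted level with the seed in its middle (scene crop (147,139)). Translating away, then turning.

```bash
python3 -m crank '[{"xyz":[0,-0.08,0],"delta_rot":[0,0,0],"claw":1},{"xyz":[0,-0.25,0],"delta_rot":[0,0,0],"claw":1},{"xyz":[0,-0.55,0],"delta_rot":[0,0,0],"claw":1},{"xyz":[0,-0.95,0],"delta_rot":[0,0,0],"claw":1},{"xyz":[0,-1.4,0],"delta_rot":[0,0,2],"claw":1},{"xyz":[0,-1.9,0],"delta_rot":[0,0,5],"claw":1},{"xyz":[0,-2.4,0],"delta_rot":[0,0,9],"claw":1},{"xyz":[0,-2.9,0],"delta_rot":[0,0,14],"claw":1},{"xyz":[0,-3.4,0],"delta_rot":[0,0,19],"claw":1},{"xyz":[0,-3.9,0],"delta_rot":[0,0,24],"claw":1},{"xyz":[0,-4.4,0],"delta_rot":[0,0,29],"claw":1},{"xyz":[0,-4.9,0],"delta_rot":[0,0,34],"claw":1},{"xyz":[0,-5.35,0],"delta_rot":[0,0,39],"claw":1},{"xyz":[0,-5.75,0],"delta_rot":[0,0,44],"claw":1},{"xyz":[0,-6.05,0],"delta_rot":[0,0,48],"claw":1},{"xyz":[0,-6.25,0],"delta_rot":[0,0,51],"claw":1},{"xyz":[0,-6.4,0],"delta_rot":[0,0,53],"claw":1},{"xyz":[0,-6.47,0],"delta_rot":[0,0,54],"claw":1},{"xyz":[0,-6.5,0],"delta_rot":[0,0,54],"claw":1},{"xyz":[0,-6.5,0],"delta_rot":[0,0,54],"claw":1}]'; python3 -c "
from h import *
az=66.4;u=np.array([np.cos(np.radians(az)),np.sin(np.radians(az)),0]);M=np.array([.608,-.169,.08])
g=M+u*.16; g[2]=.197; go(g,Rt(74.3-97.9,90)); print(r.get_state()['joints'])"
python3 -m crank '[{"xyz":[0,0,0],"delta_rot":[0,0,1],"claw":1},{"xyz":[0,0,0],"delta_rot":[0,0,4],"claw":1},{"xyz":[0,0,0],"delta_rot":[0,0,8],"claw":1},{"xyz":[0,0,0],"delta_rot":[0,0,13],"claw":1},{"xyz":[0,0,0],"delta_rot":[0,0,18],"claw":1},{"xyz":[0,0,0],"delta_rot":[0,0,23],"claw":1},{"xyz":[0,0,0],"delta_rot":[0,0,28],"claw":1},{"xyz":[0,0,0],"delta_rot":[0,0,33],"claw":1},{"xyz":[0,0,0],"delta_rot":[0,0,37],"claw":1},{"xyz":[0,0,0],"delta_rot":[0,0,40.5],"claw":1},{"xyz":[0,0,0],"delta_rot":[0,0,43],"claw":1},{"xyz":[0,0,0],"delta_rot":[0,0,44],"claw":1},{"xyz":[0,0,0],"delta_rot":[0,0,44],"claw":1}]'; python3 -c "
from h import *
az=66.4;u=np.array([np.cos(np.radians(az)),np.sin(np.radians(az)),0]);M=np.array([.608,-.169,.08])
g=M+u*.14; g[2]=.157; go(g,Rt(74.3-97.9,90))
g=M+u*.112; g[2]=.157; go(g,Rt(74.3-97.9,90)); print(r.get_state()['joints'])"
```

```text
time_s: 19.38
tcp_pos: [0.6734, -0.0201, 0.1808]
eef_rot: [180.0, 0.1, -159.7]
contact_force: [-0.6, 0.2, -1.2]
gripper_width: 0.0138
gripper_force: 50.0
t 19.38 xyz [ 0.07 -0.05  0.09] rot [ 0.1  0.1 43.9] rows>= 5.0 tcp tgt [ 0.6721 -0.0224  0.1782]
[ 14.802   22.0288  -3.1874  -0.0493 -64.6479 -84.4821]
time_s: 21.0
tcp_pos: [0.6734, -0.0201, 0.1808]
eef_rot: [179.9, 0.1, 156.3]
contact_force: [0.5, 0.2, -2.1]
gripper_width: 0.0138
gripper_force: 50.0
t 21.0 xyz [ 0.01 -0.76  1.42] rot [ 0.1  0.1 -0.1] rows>= 1.0 tcp tgt [ 0.664  -0.0407  0.1382]
t 21.0 xyz [ 0.01 -1.69  1.42] rot [ 0.1  0.1 -0.1] rows>= 2.0 tcp tgt [ 0.6528 -0.0664  0.1382]
[  14.8019   22.0245   -3.1861   -0.0487  -64.6472 -128.4855]
```

```bash
python3 -m crank '[{"xyz":[0,-0.03,0.06],"delta_rot":[0,0,0],"claw":1},{"xyz":[0,-0.1,0.2],"delta_rot":[0,0,0],"claw":1},{"xyz":[0,-0.22,0.42],"delta_rot":[0,0,0],"claw":1},{"xyz":[0,-0.36,0.68],"delta_rot":[0,0,0],"claw":1},{"xyz":[0,-0.5,0.94],"delta_rot":[0,0,0],"claw":1},{"xyz":[0,-0.62,1.16],"delta_rot":[0,0,0],"claw":1},{"xyz":[0,-0.7,1.3],"delta_rot":[0,0,0],"claw":1},{"xyz":[0,-0.75,1.38],"delta_rot":[0,0,0],"claw":1},{"xyz":[0,-0.75,1.38],"delta_rot":[0,0,0],"claw":1},{"xyz":[0,-0.75,1.38],"delta_rot":[0,0,0],"claw":1}]'; python3 -c "
from h import *
S=cap('scene');W=cap('wrist');T=cap('top'); 
for n,C in zip('swt',(S,W,T)): cv2.imwrite(f'pics/{n}9.png',C['img'])
a=S['img'][250:400,100:300]; b=W['img'][:300]
cv2.imwrite('pics/m9.png',np.hstack([cv2.resize(a,(480,360),interpolation=2),cv2.resize(W['img'][0:240,0:213],(320,360),interpolation=2)]))
go(np.array([.608,-.169,.0])+np.array([.4003,.9164,0])*.112+[0,0,.1583],Rt(74.3-97.9,90))"
```

```text
time_s: 22.25
tcp_pos: [0.6647, -0.0406, 0.1396]
eef_rot: [179.9, 0.1, 156.3]
contact_force: [-0.2, -0.4, -2.3]
gripper_width: 0.0136
gripper_force: 50.0
t 22.4 xyz [ 0.01 -0.95 -0.  ] rot [ 0.1  0.1 -0.1] rows>= 1.0 tcp tgt [ 0.6528 -0.0664  0.1395]
```

View pics/m9.png

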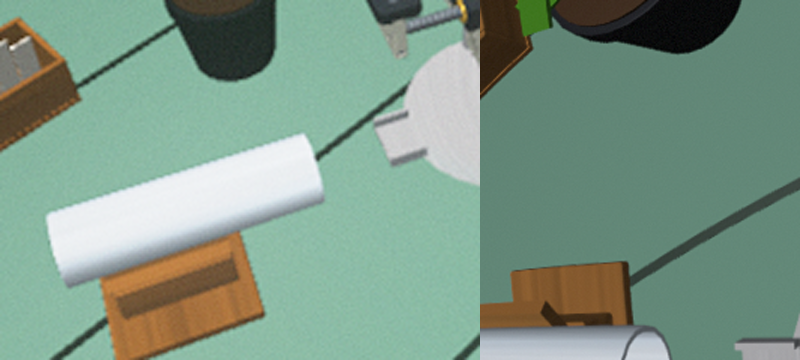

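Scene crop: the lip tip runs from (375,122) to (391,163), and the mouth rim from (304,134) to (322,199). I'll compute the gap and lateral offset in this one view.

```bash
python3 -c "
from h import *
s=cap('scene'); u=np.array([.4003,.9164,0]);n=np.array([.9164,-.4003,0])
q=lambda x,y:((x+.5)/2.4-.5+100,(y+.5)/2.4-.5+250)
L=onz(s,*q(383,142.5),.08);M=onz(s,*q(313,166.5),.08); F=onz(s,*q(56,248),.08)
print('lip',L,'mouth',M,'foot',F,'along',(L-M)@u,'lat',(L-M)@n, (F-M)@n,'len',(M-F)@u)
p=r.get_state()['tcp_pos']; print('lip from pose',p-u*.092)
d=M-F;print(np.degrees(np.arctan2(d[1],d[0])))
"
```

```text
lip [ 0.6257 -0.1218  0.08  ] mouth [ 0.6054 -0.1689  0.08  ] foot [ 0.5332 -0.3239  0.08  ] along 0.05128309412051222 lat -0.0002861591933533545 -0.004121524830406732 len 0.1708824689769175
lip from pose [ 0.6277 -0.1249  0.1395]
65.02177668967533
```

```bash
python3 -m crank '[{"xyz":[0,-0.04,0],"delta_rot":[0,0,0],"claw":1},{"xyz":[0,-0.14,0],"delta_rot":[0,0,0],"claw":1},{"xyz":[0,-0.3,0],"delta_rot":[0,0,0],"claw":1},{"xyz":[0,-0.48,0],"delta_rot":[0,0,0],"claw":1},{"xyz":[0,-0.66,0],"delta_rot":[0,0,0],"claw":1},{"xyz":[0,-0.82,0],"delta_rot":[0,0,0],"claw":1},{"xyz":[0,-0.93,0],"delta_rot":[0,0,0],"claw":1},{"xyz":[0,-0.97,0],"delta_rot":[0,0,0],"claw":1},{"xyz":[0,-0.97,0],"delta_rot":[0,0,0],"claw":1},{"xyz":[0,-0.97,0],"delta_rot":[0,0,0],"claw":1},{"xyz":[0,-0.97,0],"delta_rot":[0,0,0],"claw":1},{"xyz":[0,-0.97,0],"delta_rot":[0,0,0],"claw":1}]'; python3 -c "
from h import *
S=cap('scene');
a=S['img'][220:400,100:340]
cv2.imwrite('pics/m10.png',cv2.resize(a,(800,600),interpolation=2))"
```

```text
time_s: 23.95
tcp_pos: [0.6528, -0.0672, 0.1392]
eef_rot: [179.9, 0.1, 156.3]
contact_force: [-0.3, 0.1, -2.1]
gripper_width: 0.0136
gripper_force: 50.0
```

View pics/m10.png

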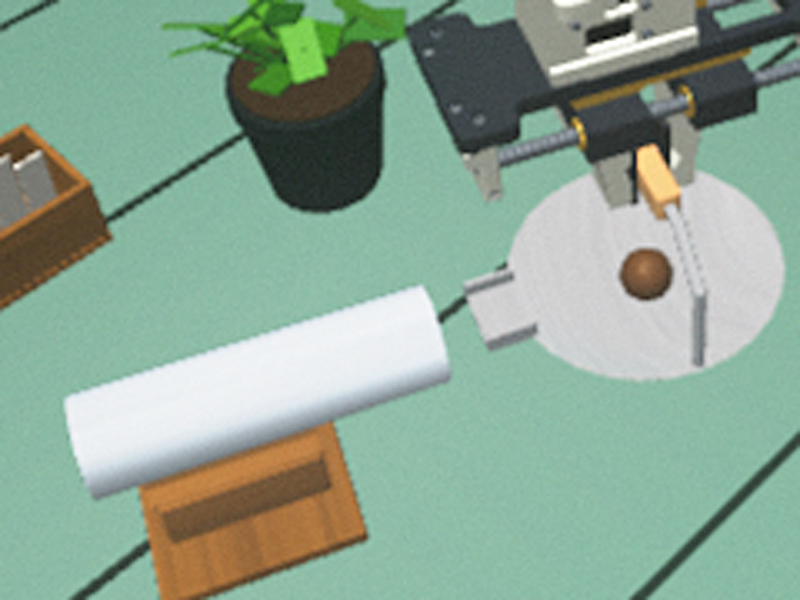

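The lip tip (478,313) faces the mouth's middle (437,333) at about 2 cm. The seed is in the dish's middle (647,273) and everything is still, so I'm handing in.

```bash
python3 -c "
from plant import job
print(job.close_job())"
```

```text
the job is handed in; nothing more can be done
None
```

The job is handed in at about 24 s: the canister lies released in the cradle with its mouth toward the dish. The dish is held level about 2 cm short of the mouth, its lip pointing straight in at mid-height and the seed in its middle; the hand-in gave no verdict.

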